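Scrub the tumbler, then open the flask whose thread hand is unknown

TASK

Get the desk ready for a hot drink: scrub out the steel tumbler with the long brush standing in it, pulling the brush at least halfway up and pushing it back down to the bottom, twice, without taking it out, then let go and leave it standing in the upright tumbler. Next open the flask: nobody remembers whether its cap has an ordinary or a reverse thread, so try loosening it one way and, if it will not go, the other, then lift the cap off and finish while still holding it, level and still, about 10 cm above where it sat. Leave the mug, the notebooks and the glasses case where they are.

Things in the scene. Friction and masses are not known exactly. Their poses are not given: they have to be found in the camera images.
- flask: Steel flask, 80 mm diameter, held upright and unable to turn in a wooden holder (base 104 mm diameter) fixed to the desk. Origin: centre of the holder's underside, on the desk; z up. The cylinder ends 132 mm above the desk and a shoulder tapers to 44 mm diameter at 155 mm; the neck above it, 35 mm diameter, ends at 195 mm, hidden by the cap.
- cap: Round black ribbed screw cap on the flask, 56 mm outer diameter (59 over the ribs), 36 mm high, 60 g, loose. Origin: centre of its underside, 164 mm above the desk when seated (top at 200 mm); z up along its axis. Its thread is right- or left-handed, changing from run to run and not visible.
- cap_middle (a point): The cap's centre, 18 mm above its origin. Two-lug quick thread: turned the loosening way 1.1 to 1.4 rad from the start the cap is clear (and stays so to 2.1 rad) and lifts straight off; before that it lifts only 2 to 5 mm and is held. Turned the other way it meets a hard stop within 0.4 rad; from that stop to clear is about 1.45 rad. Turning has little drag; the cap does not rise by itself.
- tumbler: Open steel tumbler, 110 mm high, outer diameter 72 mm at the foot to 78 mm at the rim, wall 3 mm, inner floor 5 mm thick, 0.4 kg, standing loose on the desk. Origin: centre of its underside; z up.
- brush: Bottle brush standing head down in the tumbler, 215 mm long, 90 g. Origin: centre of the underside of its head; z up along the handle. White head 54 mm diameter from 0 to 80 mm, steel stem 10 mm diameter to 160 mm, wooden grip 18 mm diameter from 160 to 215 mm. At rest the origin is 5 mm above the desk, on the tumbler's inner floor, and it stands by itself when let go.
- mug: White mug, 80 mm diameter, 90 mm high, origin centre of underside; leave alone.
- notebooks: Stack of notebooks, 105 x 148 x 28 mm, origin centre of underside; leave alone.
- glasses_case: Brown glasses case, 65 x 160 x 38 mm, origin centre of underside; leave alone.

How it is judged:
By the outcome, as a careful person would: the job done as asked, in the order asked, and still so for the second after the job is handed in, while the arm keeps its last pose, push and grip.
It also fails if it takes over 61 s, if anything falls off the work surface, if the arm or the gripper's body presses on something with over 40 N, if the wrist force passes 120 N, or if a joint passes its speed limit or range.

ROBOT

A 6-joint arm with a two-finger parallel gripper is mounted at the origin on the work surface. World frame = base frame: x ahead of the robot, y to its left, z up, the work surface at z = 0. Lengths are in m, angles in rad, forces in N, time in s.
With the tool pointing down it reaches from about 0.35 to 0.775 m from the base axis. Payload 5.5 kg.
Tool frame: the origin (TCP) lies between the finger pads; the fingertips stand env.nose_length ahead of it and the grasp point (between the pads) lies 8 mm behind it (env.nose_length is the distance from the TCP to the fingertips, in m); z points along the fingers, y is the direction in which the jaws open and shut (so a half turn about z gives the same grasp; the last joint's range is limited). The gripper opens to 85 mm and grips with 20 to 120 N. Pads are 22 mm wide; open, the fingers measure 114 mm over their backs; the gripper's body (76 mm by 85 mm) begins 54 mm behind the grasp point. The pads swing forward as they close: fully open they stand 13 mm farther back than shut.
Start: joints at [-1.31, 0.313, 0.046, 1.304, 0, 1.431], TCP at [0.224, -0.529, 0.242] pointing down, gripper open.
Joint ranges: [-2.76, 2.76], [-0.86, 1.69], [-1.03, 1.26], [-2.2, 2.34], [-1.47, 1.5], [-3.14, 3.14]. Speed limits (rad/s): [2.57, 2.57, 3.14, 3.14, 3.14, 3.14].

INTERFACE

Orientations are given as a unit quaternion [w, x, y, z].
In Python, from workcell import env gives the robot as it stands. The module is installed in compiled form; this text tells all that it offers.
- The arm moves only by the shell command python3 -m creep 'ROWS' [FORCE]. ROWS is a JSON object of lists of equal length, an entry for each row: "hand": the finger opening in mm, from 0 to 85.4; "delta_pos": the shift along the tool's x, y, z scaled (see below), a list of three; "turn": the turn about the tool's z scaled (see below). In form: {"hand": [hand, ...], "delta_pos": [[dx, dy, dz], ...], "turn": [turn, ...]}. A call has exactly 5 rows; each row shifts and turns the commanded pose from where the row before left it, along the tool's axes as they then stand; what a row does not reach is not made up. The controller multiplies each number of a shift by 0.8 m and each number of a turn by 5 degrees. A row lasts 1/12 s, in which the tool goes at most 41.7 mm and 7.16 degrees, less where a joint would pass 70% of its speed; a pose out of reach is approached as far as the arm can. A call with a number of a shift or a turn outside -1 to 1 is refused whole. A call with a gripper value outside its range is refused whole. The fingers move at their own pace and stop on an object; FORCE is the grip in N (left out, the last holds). Time passes only in rows, so rows that do not move let the fingers close, or fill a call up. It gives the time, the measured TCP pose, the force and the opening at its end, in the units of the state.
- env.get_state(): the state, without advancing time (a new reading comes with each control period).
- env.read_camera(name): name is "side" or "top" or "wrist"; returns a dict with "pixels" (384x512x3 uint8, red, green, blue), "depth" (384x512 float32, m along the optical axis (not along the pixel's ray), 0 where there is no reading), "fx", "fy", "cx", "cy" (pixels), "D" ([k1, k2, p1, p2, k3] as OpenCV has them; the pictures are not rectified), "origin" and "orientation" of the camera in the world. Camera axes: x right, y down, z forward; pixel columns grow to the right and rows downward; lengths in m; the calibration is good to about 2 mm. A picture is of the moment at which its call begins.
- env.hand_in(): hands the job in, once; it reports no verdict.
Trained networks look in the newest picture that a camera, given by its name, has taken for a name from the list of things; names that differ only in an ending like _2 or _b are one class to them, and where a whole thing is asked for, a point or a joint stands for the part that bears it (a point fixed in the world has none). Each returns a list of dicts, best first, with "score" (0 to 1); they miss things now and then, are a little off and sometimes report something else, mostly with a low value. They report only what shows in the picture. A call takes as long as a camera call.
- env.find_in(camera, target): "location" ([row, column] in pixels, amid what is visible of it).
- env.pinpoint(camera, target): "location" ([row, column] in pixels: a listed point, or the origin of a listed thing).
The state is a dict: "clock": time; "joint_pos": joint angles; "qvel": joint speeds; "tau": joint torques, N m; "tcp_pos": TCP position; "orientation": TCP orientation; "wrist_force": force on the tool from outside, world axes, zero at the start; "ft_torque": the same for the moment, N m; "finger_gap": finger opening in m.
Only numpy, scipy, OpenCV 4.12 (cv2) and the standard library are available. Lean on these libraries where they do the work, as an engineer would, in place of code of your own. Each camera call takes 0.05 s, during which the arm holds its last target.

## Working session

There is one attempt and no reset: what is moved stays moved. The work goes in short steps, Python scripts to look and compute and a shell command to move; the robot and the scene stay as the last step left them, time stands still between calls to the robot, and variables do not carry over. Pictures are saved under pics/ and viewed, and the job is handed in when it is done.

```bash
mkdir -p pics
cat > h.py <<'E'
import numpy as np, cv2
from workcell import env
from scipy.spatial.transform import Rotation as R
def rot(q): return R.from_quat([q[1],q[2],q[3],q[0]]).as_matrix()
def ray(c,rc):
    K=np.array([[c['fx'],0,c['cx']],[0,c['fy'],c['cy']],[0,0,1]])
    p=cv2.undistortPoints(np.array([[[rc[1],rc[0]]]],float),K,np.array(c['D'],float))[0,0]
    return rot(c['orientation'])@np.array([p[0],p[1],1.0]), np.array(c['origin'])
def at_z(c,rc,z):
    d,o=ray(c,rc); return o+d*(z-o[2])/d[2]
def by_depth(c,rc):
    r,k=int(round(rc[0])),int(round(rc[1])); 
    d,o=ray(c,rc); w=c['depth'][max(r-1,0):r+2,max(k-1,0):k+2]; w=w[w>0]
    return o+d*np.median(w) if w.size else None
E
python3 - <<'E'
from h import *
np.set_printoptions(precision=4,suppress=True)
s=env.get_state()
for k,v in s.items(): print(k,np.round(v,4))
print(env.nose_length)
for n in ("top","side"):
    c=env.read_camera(n); cv2.imwrite(f'pics/{n}0.png',c['pixels'][:,:,::-1])
    print(n,c['origin'],c['orientation'],c['fx'])
    for t in ("flask","cap","cap_middle","tumbler","brush","mug","notebooks","glasses_case"):
        f=env.find_in(n,t)[:2]; p=env.pinpoint(n,t)[:2]
        print(t,[(np.round(x['location'],1),round(x['score'],2),by_depth(c,x['location'])) for x in f],'PP',[(np.round(x['location'],1),round(x['score'],2)) for x in p])
print(env.get_state()['clock'])
E
```

```text
clock 0.0
joint_pos [-1.3096  0.314   0.0449  1.3036  0.      1.4312]
qvel [ 0.0002 -0.0002 -0.0001 -0.0017  0.0001 -0.0006]
tau [ -0.0001 -48.0635  29.853    0.0196  -0.0001  -0.    ]
tcp_pos [ 0.2242 -0.5289  0.2414]
orientation [-0.0009  0.98    0.1991 -0.0001]
wrist_force [ 0.1002  0.2642 -0.0318]
ft_torque [ 0.0115  0.0129 -0.0093]
finger_gap 0.0854
0.011
top [0.4456 0.0103 1.2564] [-0.0594  0.7113 -0.6976  0.0631] 430.3370135846553
flask [(array([235.2, 293.2]), 0.65, array([ 0.518 , -0.0996,  0.1381]))] PP [(array([230. , 298.4]), 0.77), (array([199.7, 374.5]), 0.62)]
cap [(array([222.4, 304.9]), 0.73, array([ 0.5459, -0.1223,  0.2   ]))] PP [(array([224.8, 302.7]), 0.58)]
cap_middle [(array([224.3, 304.4]), 0.92, array([ 0.5411, -0.1208,  0.2016])), (array([177. , 127.5]), 0.53, array([0.6845, 0.3744, 0.0286]))] PP [(array([225.4, 305.1]), 0.95), (array([224.2, 301.5]), 0.72)]
tumbler [(array([222.3, 193.6]), 0.57, array([0.5518, 0.1681, 0.0778]))] PP [(array([222.1, 202.5]), 0.53)]
brush [(array([217.2, 198.9]), 0.61, array([0.5655, 0.1532, 0.0846]))] PP [(array([220.7, 200.
[... 631 characters left out ...]
)] PP [(array([168.4, 297. ]), 0.58)]
cap_middle [(array([156.7, 299.8]), 0.75, array([ 0.5418, -0.1091,  0.2013]))] PP [(array([157.7, 298.9]), 0.58)]
tumbler [(array([272. , 266.5]), 0.62, array([0.564 , 0.194 , 0.1028]))] PP [(array([284.9, 266.8]), 0.84), (array([242.6, 207.8]), 0.17)]
brush [(array([247.8, 263.8]), 0.65, array([0.5772, 0.1609, 0.1378]))] PP []
mug [(array([226.2, 206.5]), 0.76, array([0.7644, 0.0158, 0.0283]))] PP [(array([239.8, 210.4]), 0.76)]
notebooks [(array([355. , 185.7]), 0.67, array([0.6844, 0.364 , 0.0283]))] PP [(array([369.3, 183.5]), 0.6)]
glasses_case [(array([163. , 272.1]), 0.56, array([ 0.6489, -0.3133,  0.0385]))] PP [(array([166.3, 272.7]), 0.75)]
1.7
```

View pics/top0.png

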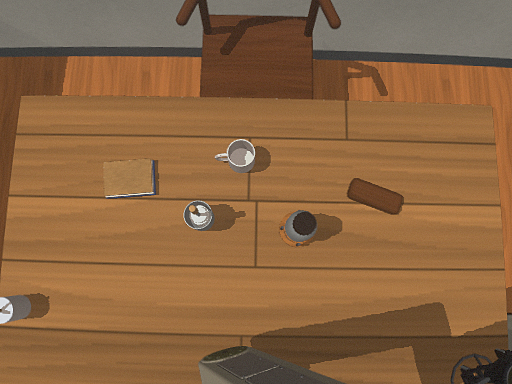

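View pics/side0.png

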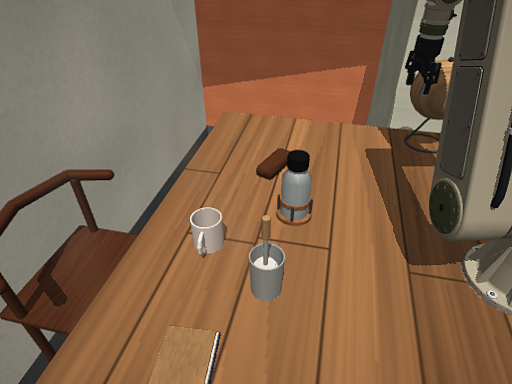

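```bash
cat >> h.py <<'E'
def cloud(c):
    h,w=c['depth'].shape
    K=np.array([[c['fx'],0,c['cx']],[0,c['fy'],c['cy']],[0,0,1]])
    uv=np.stack(np.meshgrid(np.arange(w),np.arange(h)),-1).reshape(-1,1,2).astype(float)
    p=cv2.undistortPoints(uv,K,np.array(c['D'],float))[:,0]
    d=c['depth'].reshape(-1)
    P=(np.c_[p,np.ones(len(p))]*d[:,None])@rot(c['orientation']).T+np.array(c['origin'])
    P[d==0]=np.nan
    return P.reshape(h,w,3)
def sel(P,cx,cy,r,z0,z1):
    Q=P.reshape(-1,3); m=(np.hypot(Q[:,0]-cx,Q[:,1]-cy)<r)&(Q[:,2]>z0)&(Q[:,2]<z1)
    return Q[m]
E
python3 - <<'E'
from h import *
np.set_printoptions(precision=4,suppress=True)
for n in ("top","side"):
    c=env.read_camera(n); P=cloud(c); np.savez(f'{n}1.npz',P=P,pix=c['pixels'])
    print(n)
    q=sel(P,.545,-.12,.06,.19,.21); print('cap top',len(q),q.mean(0),q.min(0),q.max(0), (q.min(0)+q.max(0))/2)
    q=sel(P,.56,.16,.09,.16,.25); print('grip',len(q)); print(q[np.argsort(-q[:,2])][::max(1,len(q)//12)])
    q=sel(P,.56,.16,.09,.10,.125); print('rim',len(q),(q.min(0)+q.max(0))/2,q.min(0),q.max(0))
    q=sel(P,.56,.16,.09,.125,.158); print('stem',len(q),q.mean(0))
    q=sel(P,.77,.04,.07,.08,.1);print('mug',len(q),(q.min(0)+q.max(0))/2)
im=cv2.resize(np.load('top1.npz')['pix'][170:260,160:340,::-1],None,fx=4,fy=4,interpolation=cv2.INTER_CUBIC)
cv2.imwrite('pics/topzoom.png',im)
E
```

```text
top
cap top 414 [ 0.5449 -0.1224  0.1998] [ 0.5177 -0.1503  0.1901] [ 0.5724 -0.0952  0.2062] [ 0.545  -0.1227  0.1981]
grip 61
[[0.5781 0.1591 0.2226]
 [0.571  0.1565 0.2211]
 [0.5735 0.1592 0.2202]
 [0.5688 0.1542 0.2199]
 [0.5663 0.159  0.2196]
 [0.5713 0.1593 0.2187]
 [0.5788 0.1549 0.2177]
 [0.574  0.1572 0.2168]
 [0.5694 0.1499 0.2158]
 [0.5681 0.1486 0.2059]
 [0.5668 0.1498 0.1962]
 [0.5654 0.1587 0.1847]
 [0.5692 0.1475 0.1754]]
rim 132 [0.5706 0.1541 0.1088] [0.5319 0.1152 0.1004] [0.6094 0.1931 0.1172]
stem 6 [0.5705 0.1517 0.1337]
mug 164 [0.7489 0.048  0.0874]
side
cap top 270 [ 0.5472 -0.1137  0.1989] [ 0.5188 -0.1497  0.19  ] [ 0.5758 -0.0908  0.2027] [ 0.5473 -0.1203  0.1964]
grip 222
[[0.576  0.1593 0.2225]
 [0.5727 0.1656 0.2209]
 [0.5811 0.1633 0.2198]
 [0.5808 0.1645 0.2157]
 [0.5763 0.1668 0.2108]
 [0.5708 0.164  0.2067]
 [0.5727 0.1642 0.2011]
 [0.5708 0.1631 0.1951]
 [0.581  0.1628 0.19  ]
 [0.5841 0.1575 0.1843]
 [0.5763 0.1648 0.179 ]
 [0.5704 0.1635 0.1734]
 [0.5766 0.1628 0.1628]]
rim 351 [0.5725 0.1569 0.1123] [0.5337 0.1179 0.1   ] [0.6112 0.1959 0.1247]
stem 56 [0.5747 0.1607 0.1421]
mug 284 [0.7505 0.0524 0.0871]
```

View pics/topzoom.png

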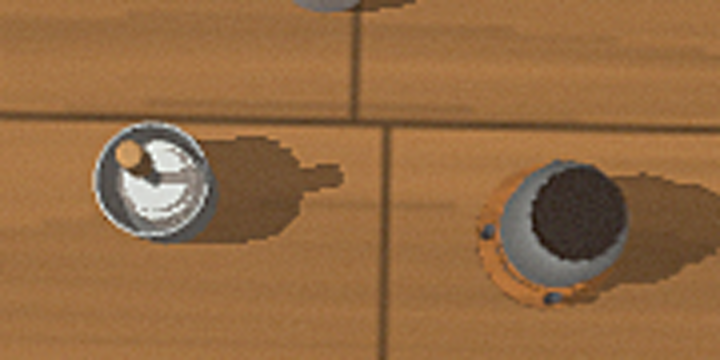

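```bash
cat >> h.py <<'E'
def prof(N):
    w=np.minimum(np.minimum(np.arange(1,N+1),np.arange(N,0,-1)),4).astype(float); return w/w.sum()
def plan(pts,turns=None,start=None,Rm=None,hand=85):
    """pts: list of (xyz,N); turns: per-row turn units"""
    s=env.get_state()
    p=np.array(s['tcp_pos']) if start is None else np.array(start,float)
    Rm=rot(s['orientation']) if Rm is None else Rm
    rows=[];i=0
    for tgt,N in pts:
        p0=p.copy(); cum=np.cumsum(prof(N)); mx=0
        for k in range(N):
            want=p0+(np.array(tgt)-p0)*cum[k]
            d=np.round(Rm.T@(want-p)/0.8,3); mx=max(mx,np.linalg.norm(d)*800)
            p=p+Rm@d*0.8
            t=0 if turns is None or i>=len(turns) else turns[i]
            rows.append((d.tolist(),t)); Rm=Rm@R.from_euler('z',5*t,degrees=True).as_matrix(); i+=1
        print('max mm/row',round(mx,1),'end',np.round(p,4))
    for a in range(0,len(rows),5):
        g=rows[a:a+5]
        print('"delta_pos":'+str([r[0] for r in g]).replace(' ','').replace('-0.0,','0,').replace('-0.0]','0]').replace('0.0,','0,')+',"turn":'+str([r[1] for r in g]).replace(' ',''))
E
python3 - <<'E'
from h import *
plan([([.235,-.505,.30],5),([.573,.156,.30],25)],turns=[0]*5+[-1]*18+[-.5]*2)
E
```

```text
max mm/row 21.0 end [ 0.2348 -0.5051  0.2999]
max mm/row 34.2 end [0.5728 0.1562 0.2998]
"delta_pos":[[0.003,-0.003,-0.008],[0.005,-0.005,-0.016],[0.008,-0.007,-0.024],[0.006,-0.005,-0.016],[0.002,-0.003,-0.008]],"turn":[0,0,0,0,0]
"delta_pos":[[0.008,-0.007,0],[0.017,-0.012,0],[0.028,-0.016,0],[0.038,-0.017,0],[0.04,-0.015,0]],"turn":[-1,-1,-1,-1,-1]
"delta_pos":[[0.04,-0.011,0],[0.042,-0.007,0],[0.042,-0.004,0],[0.042,0,0],[0.042,0.004,0]],"turn":[-1,-1,-1,-1,-1]
"delta_pos":[[0.042,0.008,0],[0.04,0.01,0],[0.04,0.015,0],[0.038,0.018,0],[0.037,0.021,0]],"turn":[-1,-1,-1,-1,-1]
"delta_pos":[[0.034,0.024,0],[0.033,0.027,0],[0.029,0.03,0],[0.027,0.033,0],[0.026,0.033,0]],"turn":[-1,-1,-1,-0.5,-0.5]
"delta_pos":[[0.024,0.035,0],[0.024,0.034,0],[0.019,0.026,0],[0.012,0.018,0],[0.006,0.008,0]],"turn":[0,0,0,0,0]
```

```bash
python3 -m creep '{"hand":[85,85,85,85,85],"delta_pos":[[0.003,-0.003,-0.008],[0.005,-0.005,-0.016],[0.008,-0.007,-0.024],[0.006,-0.005,-0.016],[0.002,-0.003,-0.008]],"turn":[0,0,0,0,0]}' 40
python3 -m creep '{"hand":[85,85,85,85,85],"delta_pos":[[0.008,-0.007,0],[0.017,-0.012,0],[0.028,-0.016,0],[0.038,-0.017,0],[0.04,-0.015,0]],"turn":[-1,-1,-1,-1,-1]}'
```

```text
clock: 2.22
tcp_pos: [0.2355, -0.5049, 0.3025]
orientation: [0.001, 0.98, 0.199, 0.0]
wrist_force: [-0.1, 0.0, 0.0]
finger_gap: 0.0851
clock: 2.63
tcp_pos: [0.2888, -0.3989, 0.2996]
orientation: [-0.0, 0.913, 0.408, 0.0]
wrist_force: [0.4, 0.8, 0.4]
finger_gap: 0.0848
```

```bash
python3 -m creep '{"hand":[85,85,85,85,85],"delta_pos":[[0.04,-0.011,0],[0.042,-0.007,0],[0.042,-0.004,0],[0.042,0,0],[0.042,0.004,0]],"turn":[-1,-1,-1,-1,-1]}'
python3 -m creep '{"hand":[85,85,85,85,85],"delta_pos":[[0.042,0.008,0],[0.04,0.01,0],[0.04,0.015,0],[0.038,0.018,0],[0.037,0.021,0]],"turn":[-1,-1,-1,-1,-1]}'
python3 -m creep '{"hand":[85,85,85,85,85],"delta_pos":[[0.034,0.024,0],[0.033,0.027,0],[0.029,0.03,0],[0.027,0.033,0],[0.026,0.033,0]],"turn":[-1,-1,-1,-0.5,-0.5]}'
python3 -m creep '{"hand":[85,85,85,85,85],"delta_pos":[[0.024,0.035,0],[0.024,0.034,0],[0.019,0.026,0],[0.012,0.018,0],[0.006,0.008,0]],"turn":[0,0,0,0,0]}'
python3 - <<'E'
from h import *
c=env.read_camera('wrist'); cv2.imwrite('pics/w1.png',c['pixels'][:,:,::-1])
s=env.get_state(); print(s['clock'],np.round(s['joint_pos'],3),np.round(s['tcp_pos'],4))
P=cloud(c)
q=sel(P,.573,.156,.05,.215,.24); print('grip top',len(q),np.round([q.mean(0),(q.min(0)+q.max(0))/2],4) if len(q) else '')
q=sel(P,.573,.156,.06,.105,.12); print('rim',len(q),np.round([q.min(0),q.max(0)],4) if len(q) else '')
E
```

```text
clock: 3.05
tcp_pos: [0.3656, -0.2481, 0.3]
orientation: [0.0, 0.803, 0.596, 0.0]
wrist_force: [0.2, -1.1, 0.3]
finger_gap: 0.0847
clock: 3.47
tcp_pos: [0.4427, -0.0976, 0.3]
orientation: [0.0, 0.655, 0.756, -0.0]
wrist_force: [0.7, -1.2, -0.0]
finger_gap: 0.0852
clock: 3.88
tcp_pos: [0.5197, 0.0524, 0.2999]
orientation: [0.0, 0.514, 0.858, -0.0]
wrist_force: [0.7, -0.5, 0.6]
finger_gap: 0.0849
clock: 4.3
tcp_pos: [0.5734, 0.1584, 0.2991]
orientation: [-0.0, 0.514, 0.858, -0.0]
wrist_force: [-0.2, -0.7, 0.3]
finger_gap: 0.0846
4.35 [0.134 0.347 0.232 1.456 0.    1.215] [0.5734 0.1584 0.2991]
grip top 438 [[0.5736 0.155  0.2195]
 [0.5741 0.1543 0.2183]]
rim 641 [[0.5326 0.1149 0.105 ]
 [0.6098 0.1919 0.1196]]
```

View pics/w1.png

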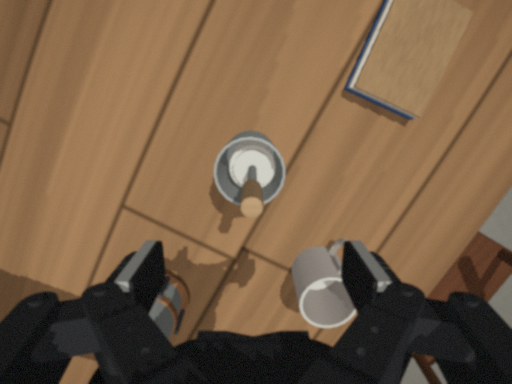

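Run:
```python
from h import *
plan([([.5737,.1552,.184],10)])
```

```text
max mm/row 16.8 end [0.5735 0.1549 0.1839]
"delta_pos":[[0,0,0.005],[0,0,0.01],[-0.001,0,0.016],[0,-0.001,0.02],[-0.001,0,0.021]],"turn":[0,0,0,0,0]
"delta_pos":[[0,0,0.02],[-0.001,0,0.021],[0,0,0.015],[-0.001,-0.001,0.011],[0,0,0.005]],"turn":[0,0,0,0,0]
```

```bash
python3 -m creep '{"hand":[85,85,85,85,85],"delta_pos":[[0,0,0.005],[0,0,0.01],[-0.001,0,0.016],[0,-0.001,0.02],[-0.001,0,0.021]],"turn":[0,0,0,0,0]}'
python3 -m creep '{"hand":[85,85,85,85,85],"delta_pos":[[0,0,0.02],[-0.001,0,0.021],[0,0,0.015],[-0.001,-0.001,0.011],[0,0,0.005]],"turn":[0,0,0,0,0]}'
python3 -m creep '{"hand":[40,30,20,10,10],"delta_pos":[[0,0,0],[0,0,0],[0,0,0],[0,0,0],[0,0,0]],"turn":[0,0,0,0,0]}' 40
python3 -m creep '{"hand":[10,10,10,10,10],"delta_pos":[[0,0,0],[0,0,0],[0,0,0],[0,0,0],[0,0,0]],"turn":[0,0,0,0,0]}' 40
python3 - <<'E'
from h import *
c=env.read_camera('side'); cv2.imwrite('pics/s2.png',cv2.resize(c['pixels'][120:340,180:340,::-1],None,fx=3,fy=2.7))
s=env.get_state(); print(s['clock'],np.round(s['finger_gap'],4),np.round(s['tcp_pos'],4),np.round(s['wrist_force'],2))
E
```

```text
clock: 4.77
tcp_pos: [0.5723, 0.1529, 0.2418]
orientation: [0.0, 0.516, 0.857, 0.0]
wrist_force: [-0.2, 0.5, -0.8]
finger_gap: 0.085
clock: 5.18
tcp_pos: [0.5715, 0.1511, 0.183]
orientation: [-0.001, 0.516, 0.857, -0.001]
wrist_force: [-0.3, 0.4, -0.4]
finger_gap: 0.0847
clock: 5.6
tcp_pos: [0.5734, 0.1527, 0.1855]
orientation: [0.001, 0.515, 0.857, 0.0]
wrist_force: [-0.1, 0.3, -0.5]
finger_gap: 0.0252
clock: 6.02
tcp_pos: [0.5734, 0.1528, 0.1853]
orientation: [0.001, 0.515, 0.857, 0.0]
wrist_force: [-0.0, 0.4, 3.4]
finger_gap: 0.017
6.0667 0.0173 [0.5734 0.1528 0.1853] [-0.28  0.25  4.92]
```

View pics/s2.png

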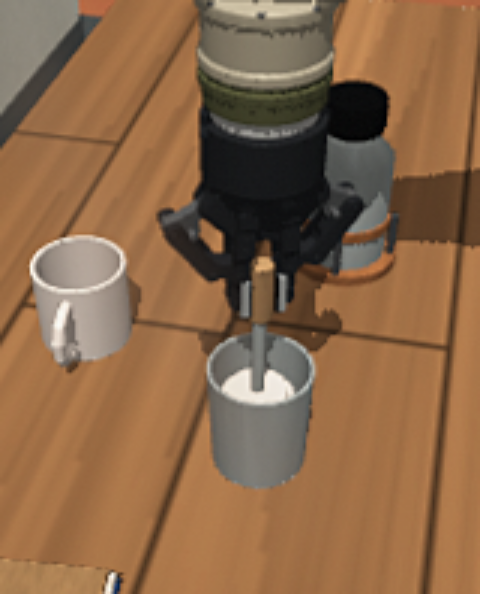

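```bash
python3 -m creep '{"hand":[10,10,10,10,10],"delta_pos":[[0,0,-0.004],[0,0,-0.008],[0,0,-0.012],[0,0,-0.012],[0,0,-0.014]],"turn":[0,0,0,0,0]}' 50
python3 -m creep '{"hand":[10,10,10,10,10],"delta_pos":[[0,0,-0.014],[0,0,-0.012],[0,0,-0.008],[0,0,-0.004],[0,0,0]],"turn":[0,0,0,0,0]}'
python3 - <<'E'
from h import *
c=env.read_camera('side'); cv2.imwrite('pics/s3.png',cv2.resize(c['pixels'][120:340,180:340,::-1],None,fx=3,fy=2.7))
s=env.get_state(); print(s['clock'],np.round(s['finger_gap'],4),np.round(s['tcp_pos'],4),np.round(s['wrist_force'],2))
E
```

```text
clock: 6.48
tcp_pos: [0.5726, 0.1525, 0.2253]
orientation: [-0.0, 0.515, 0.857, -0.0]
wrist_force: [0.7, -0.0, -1.6]
finger_gap: 0.0168
clock: 6.9
tcp_pos: [0.5733, 0.1527, 0.256]
orientation: [0.001, 0.515, 0.857, 0.0]
wrist_force: [0.1, 0.7, -1.0]
finger_gap: 0.0169
6.95 0.017 [0.573  0.1526 0.2553] [-1.22  0.26 -1.86]
```

View pics/s3.png

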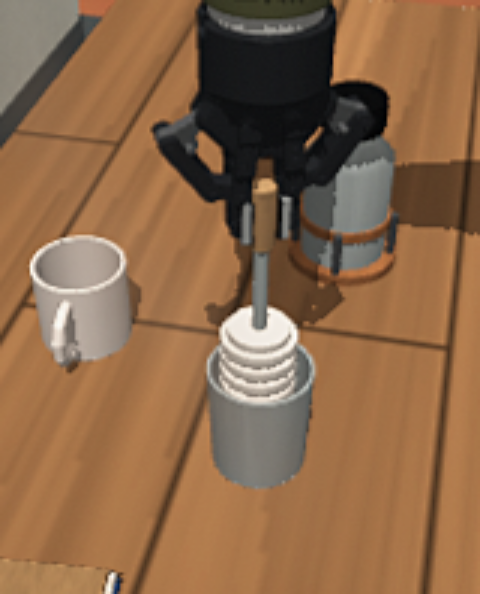

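```bash
python3 -m creep '{"hand":[10,10,10,10,10],"delta_pos":[[0,0,0.004],[0,0,0.01],[0,0,0.014],[0,0,0.015],[0,0,0.014]],"turn":[0,0,0,0,0]}' 50
python3 -m creep '{"hand":[10,10,10,10,10],"delta_pos":[[0,0,0.013],[0,0,0.008],[0,0,0.006],[0,0,0.004],[0,0,0]],"turn":[0,0,0,0,0]}'
python3 - <<'E'
from h import *
c=env.read_camera('side'); cv2.imwrite('pics/s4.png',cv2.resize(c['pixels'][120:340,180:340,::-1],None,fx=3,fy=2.7))
s=env.get_state(); print(s['clock'],np.round(s['finger_gap'],4),np.round(s['tcp_pos'],4),np.round(s['wrist_force'],2))
E
```

```text
clock: 7.37
tcp_pos: [0.5722, 0.1525, 0.2075]
orientation: [-0.001, 0.515, 0.857, -0.001]
wrist_force: [-0.3, -1.1, -1.3]
finger_gap: 0.0167
clock: 7.78
tcp_pos: [0.5732, 0.1527, 0.1854]
orientation: [0.001, 0.515, 0.857, 0.0]
wrist_force: [-0.8, -0.8, 0.4]
finger_gap: 0.0165
7.8333 0.0166 [0.5733 0.1526 0.1853] [ 0.19 -0.13  0.53]
```

View pics/s4.png

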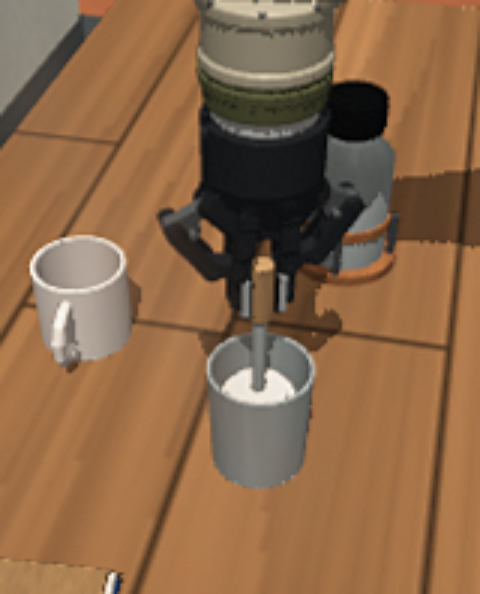

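```bash
python3 -m creep '{"hand":[10,10,10,10,10],"delta_pos":[[0,0,0.001],[0,0,0.001],[0,0,0],[0,0,0],[0,0,0]],"turn":[0,0,0,0,0]}' 50
python3 -c "
from workcell import env
s=env.get_state();print(s['wrist_force'],s['tcp_pos'])"
```

```text
clock: 8.25
tcp_pos: [0.5737, 0.1528, 0.1852]
orientation: [0.001, 0.515, 0.857, 0.001]
wrist_force: [-1.9, -0.5, 8.6]
finger_gap: 0.0167
[-1.92871347 -0.54901447  8.61731819] [0.57373234 0.15282988 0.18524599]
```

```bash
python3 -m creep '{"hand":[10,10,10,10,10],"delta_pos":[[0,0,-0.004],[0,0,-0.009],[0,0,-0.012],[0,0,-0.013],[0,0,-0.014]],"turn":[0,0,0,0,0]}' 50
python3 -m creep '{"hand":[10,10,10,10,10],"delta_pos":[[0,0,-0.014],[0,0,-0.012],[0,0,-0.008],[0,0,-0.004],[0,0,0]],"turn":[0,0,0,0,0]}'
python3 -m creep '{"hand":[10,10,10,10,10],"delta_pos":[[0,0,0.004],[0,0,0.01],[0,0,0.014],[0,0,0.015],[0,0,0.014]],"turn":[0,0,0,0,0]}'
python3 -m creep '{"hand":[10,10,10,10,10],"delta_pos":[[0,0,0.013],[0,0,0.008],[0,0,0.006],[0,0,0.004],[0,0,0.002]],"turn":[0,0,0,0,0]}'
python3 -c "
from workcell import env
s=env.get_state();print(s['wrist_force'],s['tcp_pos'])"
```

```text
clock: 8.67
tcp_pos: [0.5729, 0.1526, 0.2256]
orientation: [0.0, 0.515, 0.857, -0.0]
wrist_force: [-0.2, 0.5, -1.4]
finger_gap: 0.0169
clock: 9.08
tcp_pos: [0.5733, 0.1527, 0.256]
orientation: [0.001, 0.515, 0.857, 0.0]
wrist_force: [-0.0, -0.3, -0.8]
finger_gap: 0.0169
clock: 9.5
tcp_pos: [0.5721, 0.1525, 0.2073]
orientation: [-0.001, 0.515, 0.857, -0.001]
wrist_force: [0.0, 0.1, -1.8]
finger_gap: 0.0165
clock: 9.92
tcp_pos: [0.5731, 0.1526, 0.1853]
orientation: [0.001, 0.515, 0.857, 0.001]
wrist_force: [-5.8, -1.9, 19.0]
finger_gap: 0.0166
[-5.80895676 -1.91800666 19.03231677] [0.57306464 0.15261042 0.18525286]
```

```bash
python3 -m creep '{"hand":[10,10,10,30,60],"delta_pos":[[0,0,-0.001],[0,0,-0.001],[0,0,0],[0,0,0],[0,0,0]],"turn":[0,0,0,0,0]}' 
python3 -m creep '{"hand":[85,85,85,85,85],"delta_pos":[[0,0,0],[0,0,0],[0,0,0],[0,0,0],[0,0,-0.004]],"turn":[0,0,0,0,0]}'
python3 - <<'E'
from h import *
s=env.get_state(); print(s['clock'],np.round(s['joint_pos'],3))
plan([([.5733,.1526,.30],9),([.546,-.1215,.30],16)])
E
```

```text
clock: 10.33
tcp_pos: [0.573, 0.1526, 0.1846]
orientation: [0.0, 0.515, 0.857, 0.0]
wrist_force: [0.5, -0.3, 0.5]
finger_gap: 0.0402
clock: 10.75
tcp_pos: [0.5725, 0.1526, 0.1873]
orientation: [-0.0, 0.515, 0.857, -0.0]
wrist_force: [-0.0, -0.0, -0.1]
finger_gap: 0.0851
10.75 [ 0.125  0.368 -0.011  1.193 -0.     1.208]
max mm/row 19.2 end [0.5733 0.153  0.3001]
max mm/row 22.0 end [ 0.546  -0.1215  0.3002]
"delta_pos":[[0,0,-0.006],[0,0,-0.012],[0,0,-0.017],[0,0,-0.024],[0,0,-0.023]],"turn":[0,0,0,0,0]
"delta_pos":[[0,0.001,-0.024],[0,0,-0.017],[0,0,-0.012],[0,0,-0.006],[-0.006,-0.004,0.0]],"turn":[0,0,0,0,0]
"delta_pos":[[-0.011,-0.007,0.0],[-0.016,-0.011,0.0],[-0.022,-0.015,0.0],[-0.022,-0.014,0.0],[-0.022,-0.015,0.0]],"turn":[0,0,0,0,0]
"delta_pos":[[-0.022,-0.015,0.0],[-0.023,-0.015,0.0],[-0.022,-0.014,0.0],[-0.022,-0.015,0.0],[-0.022,-0.015,0.0]],"turn":[0,0,0,0,0]
"delta_pos":[[-0.022,-0.014,0.0],[-0.022,-0.015,0.0],[-0.016,-0.011,0.0],[-0.011,-0.007,0.0],[-0.006,-0.004,0.0]],"turn":[0,0,0,0,0]
```

```bash
python3 -m creep '{"hand":[85,85,85,85,85],"delta_pos":[[0,0,-0.006],[0,0,-0.012],[0,0,-0.017],[0,0,-0.024],[0,0,-0.023]],"turn":[0,0,0,0,0]}' 
python3 -m creep '{"hand":[85,85,85,85,85],"delta_pos":[[0,0.001,-0.024],[0,0,-0.017],[0,0,-0.012],[0,0,-0.006],[-0.006,-0.004,0]],"turn":[0,0,0,0,0]}'
python3 -m creep '{"hand":[85,85,85,85,85],"delta_pos":[[-0.011,-0.007,0],[-0.016,-0.011,0],[-0.022,-0.015,0],[-0.022,-0.014,0],[-0.022,-0.015,0]],"turn":[0,0,0,0,0]}'
python3 -m creep '{"hand":[85,85,85,85,85],"delta_pos":[[-0.022,-0.015,0],[-0.023,-0.015,0],[-0.022,-0.014,0],[-0.022,-0.015,0],[-0.022,-0.015,0]],"turn":[0,0,0,0,0]}'
python3 -m creep '{"hand":[85,85,85,85,85],"delta_pos":[[-0.022,-0.014,0],[-0.022,-0.015,0],[-0.016,-0.011,0],[-0.011,-0.007,0],[-0.006,-0.004,0]],"turn":[0,0,0,0,0]}'
python3 - <<'E'
from h import *
s=env.get_state(); print(s['clock'],np.round(s['joint_pos'],3),np.round(s['tcp_pos'],4))
c=env.read_camera('wrist'); P=cloud(c); cv2.imwrite('pics/w5.png',c['pixels'][:,:,::-1])
q=sel(P,.546,-.1215,.05,.195,.21); print('cap top wrist',len(q),np.round([q.mean(0),(q.min(0)+q.max(0))/2,q.max(0)-q.min(0)],4) if len(q) else '')
c=env.read_camera('side'); P=cloud(c); cv2.imwrite('pics/s5.png',c['pixels'][:,:,::-1])
for a,b in((.165,.185),(.19,.215),(.215,.25)):
  q=sel(P,.573,.156,.05,a,b); print('grip side',len(q),np.round([q.mean(0),q.max(0)],4) if len(q) else '')
E
```

```text
clock: 11.17
tcp_pos: [0.5728, 0.1526, 0.255]
orientation: [0.0, 0.515, 0.857, 0.0]
wrist_force: [0.9, -0.0, -0.8]
finger_gap: 0.0853
clock: 11.58
tcp_pos: [0.5735, 0.1479, 0.3021]
orientation: [0.001, 0.515, 0.857, 0.001]
wrist_force: [0.4, 0.6, 1.0]
finger_gap: 0.0848
clock: 12.0
tcp_pos: [0.5632, 0.0567, 0.2993]
orientation: [-0.001, 0.515, 0.857, -0.001]
wrist_force: [-0.6, -0.3, -0.7]
finger_gap: 0.0849
clock: 12.42
tcp_pos: [0.5522, -0.0497, 0.2994]
orientation: [-0.001, 0.516, 0.857, -0.001]
wrist_force: [0.5, -0.3, -0.4]
finger_gap: 0.0856
clock: 12.83
tcp_pos: [0.5454, -0.1232, 0.2996]
orientation: [-0.001, 0.516, 0.856, -0.0]
wrist_force: [1.0, 1.1, 0.3]
finger_gap: 0.0849
12.8333 [-0.366  0.275  0.133  1.431 -0.     0.719] [ 0.5454 -0.1232  0.2996]
cap top wrist 3646 [[ 0.5457 -0.1223  0.2   ]
 [ 0.5463 -0.1235  0.1986]
 [ 0.0552  0.0557  0.0071]]
grip side 56 [[0.5725 0.1625 0.1763]
 [0.5816 0.1662 0.1848]]
grip side 86 [[0.5729 0.1628 0.2026]
 [0.5814 0.1666 0.2149]]
grip side 54 [[0.5742 0.1589 0.2195]
 [0.5821 0.1649 0.2228]]
```

View pics/w5.png

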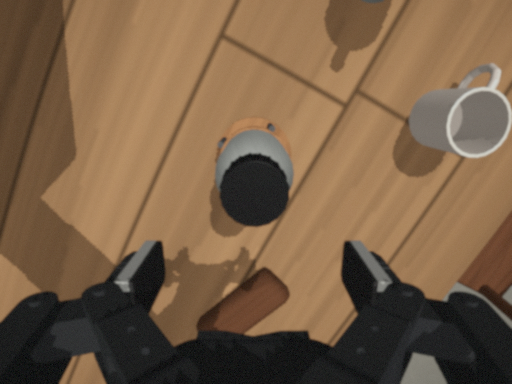

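View pics/s5.png

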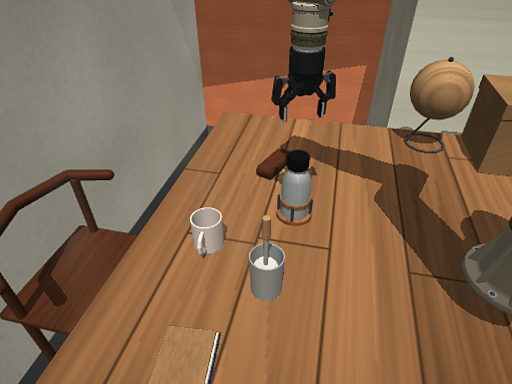

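Run:
```python
from h import *
plan([([.5458,-.1225,.170],10)])
```

```text
max mm/row 19.2 end [ 0.5457 -0.1223  0.1696]
"delta_pos":[[0,0,0.006],[0,0,0.011],[0,0,0.018],[0,0,0.023],[0,0,0.023]],"turn":[0,0,0,0,0]
"delta_pos":[[0,0,0.023],[0,0,0.024],[0,0,0.017],[0,0,0.012],[0,0,0.006]],"turn":[0,0,0,0,0]
```

```bash
python3 -m creep '{"hand":[85,85,85,85,85],"delta_pos":[[0,0,0.006],[0,0,0.011],[0,0,0.018],[0,0,0.023],[0,0,0.023]],"turn":[0,0,0,0,0]}'
python3 -m creep '{"hand":[85,85,85,85,85],"delta_pos":[[0,0,0.023],[0,0,0.024],[0,0,0.017],[0,0,0.012],[0,0,0.006]],"turn":[0,0,0,0,0]}'
python3 -m creep '{"hand":[75,70,66,62,62],"delta_pos":[[0,0,0],[0,0,0],[0,0,0],[0,0,0],[0,0,0]],"turn":[0,0,0,0,0]}' 40
python3 - <<'E'
from h import *
s=env.get_state(); print(s['clock'],np.round(s['joint_pos'],3),np.round(s['tcp_pos'],4),np.round(s['wrist_force'],2),s['ft_torque'])
c=env.read_camera('side'); cv2.imwrite('pics/s6.png',cv2.resize(c['pixels'][50:250,220:380,::-1],None,fx=3.5,fy=3))
E
```

```text
clock: 13.35
tcp_pos: [0.5463, -0.1203, 0.2347]
orientation: [0.0, 0.515, 0.857, 0.0]
wrist_force: [0.3, 0.1, -0.4]
finger_gap: 0.0849
clock: 13.77
tcp_pos: [0.5453, -0.1202, 0.1682]
orientation: [-0.001, 0.515, 0.857, -0.0]
wrist_force: [-0.1, 0.4, 0.5]
finger_gap: 0.0852
clock: 14.18
tcp_pos: [0.5468, -0.1217, 0.1712]
orientation: [0.001, 0.515, 0.857, 0.0]
wrist_force: [-0.5, -0.6, 0.8]
finger_gap: 0.0618
14.1833 [-0.362  0.314 -0.13   1.126 -0.     0.721] [ 0.5468 -0.1217  0.1712] [-0.45 -0.61  0.83] [-0.02640008  0.03201267 -0.0050495 ]
```

View pics/s6.png

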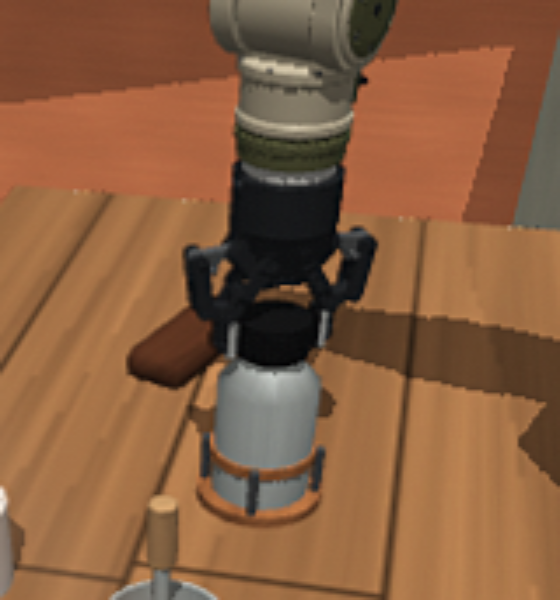

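```bash
python3 -m creep '{"hand":[50,50,50,50,50],"delta_pos":[[0,0,0],[0,0,0],[0,0,0],[0,0,0],[0,0,0]],"turn":[0,0,0,0,0]}' 50
python3 -c "
from workcell import env
s=env.get_state();print(s['wrist_force'],s['ft_torque'],s['tcp_pos'])"
python3 -m creep '{"hand":[50,50,50,50,50],"delta_pos":[[0,0,0],[0,0,0],[0,0,0],[0,0,0],[0,0,0]],"turn":[-0.2,-0.4,-0.5,-0.5,-0.4]}'
python3 -c "
from workcell import env
s=env.get_state();print(s['wrist_force'],s['ft_torque'],s['tcp_pos'],s['joint_pos'][5],s['tau'][5])"
```

```text
clock: 14.65
tcp_pos: [0.5465, -0.1217, 0.1711]
orientation: [0.001, 0.515, 0.857, -0.0]
wrist_force: [-0.4, -0.1, 5.6]
finger_gap: 0.0552
[-0.42581237 -0.11653438  5.64732214] [-0.07512289  0.26086535  0.00275697] [ 0.54651601 -0.12172227  0.1710914 ]
clock: 15.07
tcp_pos: [0.5465, -0.1211, 0.1711]
orientation: [0.0, 0.438, 0.899, 0.0]
wrist_force: [-1.5, 2.3, 5.8]
finger_gap: 0.0548
[-1.48404734  2.31573003  5.83257446] [ 0.26052225  0.34160048 -0.07826969] [ 0.54646428 -0.12108904  0.17108431] 0.5440011177132043 0.30538042075932026
```

```bash
python3 -m creep '{"hand":[50,50,50,50,50],"delta_pos":[[0,0,0],[0,0,0],[0,0,0],[0,0,0],[0,0,0]],"turn":[-0.3,-0.3,-0.4,-0.4,-0.4]}'
python3 -c "
from workcell import env
s=env.get_state();print(s['wrist_force'],s['ft_torque'],s['tcp_pos'],s['joint_pos'][5],s['tau'][5])"
```

```text
clock: 15.48
tcp_pos: [0.5472, -0.1218, 0.1709]
orientation: [0.001, 0.367, 0.93, 0.0]
wrist_force: [5.4, -1.9, -0.3]
finger_gap: 0.0547
[ 5.41777019 -1.88159324 -0.3007372 ] [-0.38030455 -1.1806616  -0.6113506 ] [ 0.54724435 -0.12179699  0.17093951] 0.38942800986753606 -0.5708491802215576
```

```bash
python3 -m creep '{"hand":[50,50,50,50,50],"delta_pos":[[0,0,0],[0,0,0],[0,0,0],[0,0,0],[0,0,0]],"turn":[-0.2,-0.2,-0.2,-0.2,0]}'
python3 -c "
from workcell import env
s=env.get_state();print(s['wrist_force'],s['ft_torque'],s['tcp_pos'],s['joint_pos'][5],s['tau'][5])"
```

```text
clock: 15.9
tcp_pos: [0.548, -0.1217, 0.171]
orientation: [0.002, 0.333, 0.943, 0.0]
wrist_force: [5.3, 0.1, 2.4]
finger_gap: 0.0545
[5.32439539 0.06063423 2.40938411] [ 0.22939707 -1.07474503 -0.6845895 ] [ 0.54801654 -0.12172984  0.17101406] 0.31793235238199363 -0.7397792860865593
```

```bash
python3 -m creep '{"hand":[50,50,50,50,50],"delta_pos":[[0,0,0],[0,0,0],[0,0,0],[0,0,0],[0,0,0]],"turn":[0.4,0.8,1,1,1]}' 70
python3 -c "
from workcell import env
s=env.get_state();print(s['ft_torque'],s['joint_pos'][5],s['tau'][5])"
python3 -m creep '{"hand":[50,50,50,50,50],"delta_pos":[[0,0,0],[0,0,0],[0,0,0],[0,0,0],[0,0,0]],"turn":[1,1,1,1,0.8]}' 70
python3 -c "
from workcell import env
s=env.get_state();print(s['ft_torque'],s['joint_pos'][5],s['tau'][5])"
python3 -m creep '{"hand":[50,50,50,50,50],"delta_pos":[[0,0,0],[0,0,0],[0,0,0],[0,0,0],[0,0,0]],"turn":[0.8,0.8,0.5,0.2,0]}' 70
python3 -c "
from workcell import env
s=env.get_state();print(s['ft_torque'],s['joint_pos'][5],s['tau'][5])"
```

```text
clock: 16.32
tcp_pos: [0.546, -0.1221, 0.171]
orientation: [0.0, 0.502, 0.865, -0.001]
wrist_force: [-2.6, -1.7, 7.3]
finger_gap: 0.0544
[-0.17559014  0.32474962  0.0627959 ] 0.6881626180257788 -1.0453136265277863
clock: 16.73
tcp_pos: [0.5456, -0.1218, 0.171]
orientation: [0.0, 0.67, 0.742, -0.001]
wrist_force: [-2.7, -1.1, 7.8]
finger_gap: 0.0539
[0.0216256 0.4087984 0.1070358] 1.1069711726862292 -0.6597836874425411
clock: 17.15
tcp_pos: [0.5455, -0.1216, 0.171]
orientation: [0.0, 0.74, 0.672, -0.001]
wrist_force: [-3.6, 0.3, 7.5]
finger_gap: 0.0538
[0.07952529 0.40470399 0.04537284] 1.3043169632941518 0.21960534621030092
```

```bash
python3 -m creep '{"hand":[50,50,50,50,50],"delta_pos":[[0,0,0],[0,0,0],[0,0,0],[0,0,0],[0,0,0]],"turn":[0.6,1,1,1,1]}' 70
python3 -c "
from workcell import env
s=env.get_state();print(s['ft_torque'],s['joint_pos'][5],s['tau'][5])"
python3 -m creep '{"hand":[50,50,50,50,50],"delta_pos":[[0,0,0],[0,0,0],[0,0,0],[0,0,0],[0,0,0]],"turn":[1,1,1,0.8,0.4]}' 70
python3 -c "
from workcell import env
s=env.get_state();print(s['ft_torque'],s['joint_pos'][5],s['tau'][5])"
python3 -m creep '{"hand":[50,50,50,50,50],"delta_pos":[[0,0,0],[0,0,-0.002],[0,0,-0.003],[0,0,-0.003],[0,0,0]],"turn":[0,0,0,0,0]}' 70
```

```text
clock: 17.57
tcp_pos: [0.5457, -0.1214, 0.171]
orientation: [0.0, 0.86, 0.51, -0.0]
wrist_force: [-1.7, 0.8, 6.9]
finger_gap: 0.0544
[0.187875   0.28535047 0.11841045] 1.7091510564502106 -1.0339074209332466
clock: 17.98
tcp_pos: [0.5459, -0.1214, 0.171]
orientation: [0.0, 0.939, 0.345, -0.0]
wrist_force: [-1.2, 0.7, 6.6]
finger_gap: 0.0541
[0.18314272 0.17358246 0.10016324] 2.074608748191929 -0.03200376871973276
clock: 18.4
tcp_pos: [0.546, -0.1214, 0.1766]
orientation: [-0.0, 0.938, 0.346, -0.0]
wrist_force: [-0.3, 0.6, -0.8]
finger_gap: 0.0544
```

```bash
python3 -m creep '{"hand":[50,50,50,50,50],"delta_pos":[[0,0,-0.004],[0,0,-0.006],[0,0,-0.01],[0,0,-0.012],[0,0,-0.014]],"turn":[0,0,0,0,0]}' 70
python3 -m creep '{"hand":[50,50,50,50,50],"delta_pos":[[0,0,-0.016],[0,0,-0.016],[0,0,-0.016],[0,0,-0.012],[0,0,-0.006]],"turn":[0,0,0,0,0]}' 70
python3 -m creep '{"hand":[50,50,50,50,50],"delta_pos":[[0,0,-0.004],[0,0,-0.002],[0,0,0],[0,0,0],[0,0,0]],"turn":[0,0,0,0,0]}' 70
python3 - <<'E'
from h import *
s=env.get_state(); print(s['clock'],np.round(s['finger_gap'],4),np.round(s['tcp_pos'],4),np.round(s['wrist_force'],2))
for n in('side','top'):
  c=env.read_camera(n); cv2.imwrite(f'pics/{n}7.png',c['pixels'][:,:,::-1]); P=cloud(c)
  q=sel(P,.573,.156,.05,.19,.235); print(n,'grip',len(q),np.round([q.mean(0),q.max(0)],4) if len(q) else '')
  q=sel(P,.546,-.1215,.025,.16,.32); print('flask/cap z hist',np.histogram(q[:,2],bins=np.arange(.16,.33,.01)))
E
```

```text
clock: 18.82
tcp_pos: [0.5461, -0.1212, 0.2144]
orientation: [-0.0, 0.938, 0.346, -0.0]
wrist_force: [0.9, -0.5, 0.1]
finger_gap: 0.0544
clock: 19.23
tcp_pos: [0.547, -0.1216, 0.2687]
orientation: [0.001, 0.938, 0.346, 0.001]
wrist_force: [0.4, 0.0, -1.7]
finger_gap: 0.0543
clock: 19.65
tcp_pos: [0.546, -0.1213, 0.2704]
orientation: [-0.0, 0.938, 0.346, -0.0]
wrist_force: [0.6, 1.0, -0.9]
finger_gap: 0.054
19.65 0.054 [ 0.546  -0.1213  0.2704] [ 0.62  0.96 -0.94]
side grip 141 [[0.5734 0.1615 0.2091]
 [0.5822 0.166  0.2222]]
flask/cap z hist (array([ 44,  48,  61, 100,   0,   0,   0,   0,   0,   0,   0,   0,   0,
        36,  61,   2]), array([0.16, 0.17, 0.18, 0.19, 0.2 , 0.21, 0.22, 0.23, 0.24, 0.25, 0.26,
       0.27, 0.28, 0.29, 0.3 , 0.31, 0.32]))
top grip 54 [[0.5714 0.1533 0.2162]
 [0.5814 0.1621 0.2229]]
flask/cap z hist (array([0, 0, 0, 0, 0, 0, 0, 0, 0, 0, 0, 0, 0, 0, 0, 0]), array([0.16, 0.17, 0.18, 0.19, 0.2 , 0.21, 0.22, 0.23, 0.24, 0.25, 0.26,
       0.27, 0.28, 0.29, 0.3 , 0.31, 0.32]))
```

View pics/side7.png

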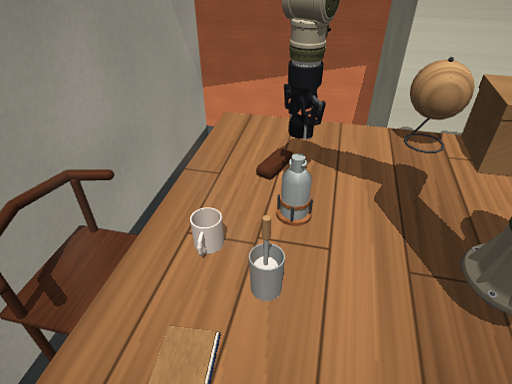

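View pics/top7.png

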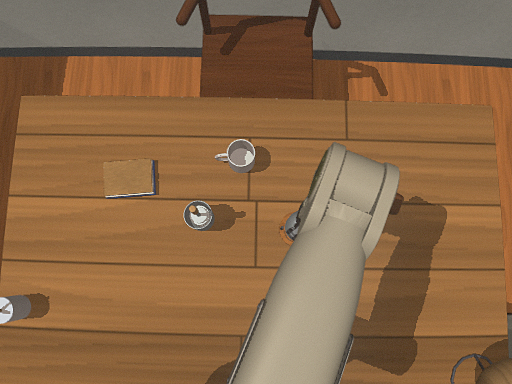

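Run:
```python
from h import *
c=env.read_camera('wrist'); w=c['pixels'][:,:,::-1]
im=cv2.imread('pics/side7.png')[60:230,250:350]
cv2.imwrite('pics/z8.png',np.hstack([cv2.convertScaleAbs(cv2.resize(im,(226,384),interpolation=cv2.INTER_CUBIC),alpha=1.8,beta=20),cv2.convertScaleAbs(w,alpha=1.5,beta=15)]))
P=cloud(c); q=sel(P,.546,-.1215,.045,.25,.33); print(len(q), np.round([q.min(0),q.max(0),np.median(q,0)],4) if len(q) else '')
print(env.find_in('side','cap')[:2],env.find_in('wrist','cap')[:2])
s=env.get_state(); print(s['clock'],s['tcp_pos'],np.abs(s['qvel']).max(),s['finger_gap'])
```

```text
22185 [[ 0.5117 -0.1599  0.2631]
 [ 0.5819 -0.0828  0.33  ]
 [ 0.5532 -0.1155  0.2996]]
[] [{'location': [271.1, 254.3], 'score': 0.93}]
19.9 [ 0.54615624 -0.12142585  0.27081239] 0.0030146750706017056 0.05424857955214525
```

View pics/z8.png

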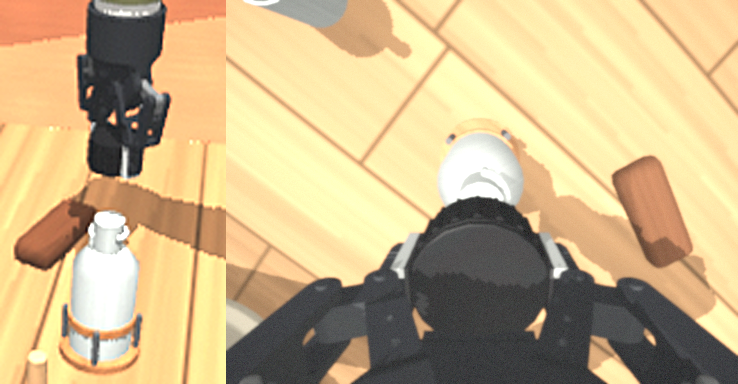

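Run:
```python
from h import *
c=env.read_camera('wrist'); P=cloud(c)
q=P[245:310,215:295].reshape(-1,3); q=q[np.isfinite(q).all(1)&(abs(q[:,2]-.3)<.01)]
A=np.c_[q[:,:2]-[.546,-.1215],np.ones(len(q))]; k=np.linalg.lstsq(A,q[:,2],rcond=None)[0]
print('cap top z',k[2],'tilt deg',np.degrees(np.hypot(k[0],k[1])),len(q))
s=env.get_state();print(s['clock'],s['wrist_force'],s['finger_gap'])
env.hand_in()
```

```text
cap top z 0.2998874540179991 tilt deg 0.409767717076879 5174
19.95 [-0.48212628  0.37798274 -0.32650249] 0.05423941267407872
the job is handed in; nothing more can be done
```

The desk is ready and I've handed the job in, at about 20 s on the robot's clock.

**Scrubbing:** I pulled the brush up about 70 mm and pushed it back to the bottom, twice. It met the tumbler floor at 9 N and then 19 N. I then let go, and the last pictures show it standing in the upright tumbler.

**Flask cap:** Counter-clockwise, the cap hit a stop at about 0.3 rad; the torque held steady near 0.7 N m, so the grip slipped slightly there. Clockwise, it turned about 1.75 rad from that stop with almost no resistance, so the thread is reverse. It then lifted straight off.

**Final checks:**
- The cap's top is at 0.300 m, against 0.200 m when seated, so it is 10 cm up.
- Its tilt is about 0.4°, and the joints were still, with only 0.003 rad/s reading.
- The gripper is holding it at a 54 mm opening, with the grip set to 70 N.
- The bare flask neck is visible below it, and the mug, notebooks and glasses case look unmoved in the pictures.

**One disagreement:** the network did not find the cap in the last side picture. In the wrist picture it found it with a score of 0.93, and an enlargement of the side picture shows it between the fingers.

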